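# Swing a stiff tube-block clamp shut with the long arm of an L-key

## Task

Take the L-shaped key off its sloping rest and flip it so that its short arm points straight down and its long arm lies level. Push the short arm fully down into the square socket of the clamp that holds the tube block, and swing the long arm clockwise (seen from above) until that clamp's red toe has swung over the block as far as its stop. Leave the key standing in the socket, and do not turn the screw of the empty clamp.

Things in the scene. Friction and masses are not known exactly. Their poses are not given: they have to be found in the camera images.
- l_key: L-key of 14 mm square steel bar, 0.18 kg. Origin: foot of the short arm; z up the short arm; x the way the long arm runs. Long arm: 55 mm up z, out to x=175 mm; blue sleeve to grip, 18 mm square, x=67-127 mm. Starts on a rest: long arm 60 deg down, away from the robot, short arm over the top towards it; troughs 25 mm wide at x=22-50, 138-181; only a 10 mm spine under the sleeve. Lift straight up.
- clamp_loaded_socket (a point): Centre of the socket floor, 42 mm above the bench, in the 46 mm square screw head of the clamp holding the white tube block. Socket 16.5 mm square, 20 mm deep; above it a funnel widens to 32 mm at the rim, 76 mm above the bench. z up, x along the red toe, which turns with it. The key fits with its long arm along +x, -x, +y or -y; fully seated, its origin is here, its z up.
- clamp_loaded_screw (a joint): Turn of that screw in rad, clockwise from above: starts at 0 to 0.2 (toe beside the block), stop at 0.95 (toe across the block's edge). Stiff: 0.3 N m of friction; stays where left. The key has 0.2 rad of play in the socket before it drives, and leans about 15 degrees when let go. Toe 73 mm long from the axis, its top 42 mm above the bench; block top 31 mm.
- clamp_empty_screw (a joint): The same for the screw of the second, identical clamp, which has no block and stands about 0.28 m to the left or right of the loaded one. Starts at 0 to 0.2 rad; leave it alone.

How it is judged (in metres and radians):
On the way, in this order (a step that is already met when the one before it is completed fails the run):
1. the flipped key is seated in the loaded clamp's socket before the screw is turned (horizontal distance between l_key and clamp_loaded_socket below 0.01 m and z of l_key in the frame of clamp_loaded_socket below 0.008 m and angle between l_key's own z axis and vertical below 0.45 rad and value of joint clamp_loaded_screw below 0.45 rad), for 0.1 s.
2. the screw is turned two thirds of the way by the held key (horizontal distance between l_key and clamp_loaded_socket below 0.01 m and z of l_key in the frame of clamp_loaded_socket below 0.008 m and angle between l_key's own z axis and vertical below 0.45 rad and contact force between the fingers and l_key above 0.5 N and value of joint clamp_loaded_screw above 0.65 rad), for 0.05 s.
At the end, for the whole second after the job is handed in: The loaded clamp's screw has been turned by the held key to within 0.13 rad of its stop (joint over 0.82); the key is at rest, standing in that socket: its foot within 10 mm of the axis and less than 8 mm above the socket floor, its short arm within 25 degrees of vertical (horizontal distance between l_key and clamp_loaded_socket below 0.01 m and z of l_key in the frame of clamp_loaded_socket below 0.008 m and angle between l_key's own z axis and vertical below 0.45 rad and value of joint clamp_loaded_screw above 0.82 rad and linear speed of l_key below 0.03 m/s); the robot touches nothing.
It fails at once if the empty clamp's screw is turned by more than 0.25 rad from its parked range (joint over 0.45) (value of joint clamp_empty_screw above 0.45 rad).
It also fails if it takes over 58 s, if anything falls off the work surface, if the arm or the gripper's body presses on something with over 40 N, if the wrist force passes 120 N, or if a joint passes its speed limit or range.

## Robot

A 6-joint arm with a two-finger parallel gripper is mounted at the origin on a cart in front of the work surface, level with it; the furniture and walls round the work are solid. World frame = base frame: x ahead of the robot, y to its left, z up, the work surface at z = 0. Lengths are in mm, angles in rad, forces in N, time in s.
With the tool pointing down it reaches from about 275 to 1000 mm from the base axis. Payload 8.4 kg.
Tool frame: the origin (TCP) lies on the centre line of the jaws, within the pads' length; the fingertips stand 17 mm ahead of it and the grasp point (between the pads) lies 2 mm behind it (r.tcp_to_tips is the z of the fingertips in the tool frame, in mm); z points along the fingers, y is the direction in which the jaws open and shut (so a half turn about z gives the same grasp; the last joint's range is limited). The gripper opens to 85 mm and grips with 20 to 120 N. Pads are 22 mm wide; open, the fingers measure 114 mm over their backs; the gripper's body (76 mm by 85 mm) begins 54 mm behind the grasp point. The pads swing forward as they close: fully open they stand 13 mm farther back than shut.
Start: joints at [1.138, 0.353, 1.633, -0, 1.155, -0.002], TCP at [260.998, 567.898, 248.281] pointing down, gripper open.
Joint ranges: [-2.63, 2.63], [-0.92, 2.1], [0.06, 2.66], [-1.3, 4.44], [0, 2.69], [-3.02, 3.02]. Speed limits (rad/s): [2.22, 2.22, 2.79, 3.14, 3.14, 3.14].

## Interface

Orientations are given as [roll, pitch, yaw] about the fixed x, y, z axes, in that order (R = Rz(yaw) Ry(pitch) Rx(roll)).
In Python, from rig import r, cams, job gives the robot as it stands.
- The arm moves only by the tool drive_tool, never from a script. Its argument "deltas" is a list of rows, each a list of 4 numbers: the shift along the tool's x, y, z in cm, then the turn about the tool's z in rad. In form: [[x, y, z, roll], ...]. A call has 1 to 12 rows; each row shifts and turns the commanded pose from where the row before left it, along the tool's axes as they then stand; what a row does not reach is not made up. A row lasts 1/12 s, in which the tool goes at most 41.7 mm and 7.16 degrees, less where a joint would pass 70% of its speed; a pose out of reach is approached as far as the arm can. A call with a gripper value outside its range is refused whole. "jaw" is the closure, from 0 (fully open) to 1 (shut), set as the call begins (left out, the last holds). The fingers move at their own pace and stop on an object; "force" is the grip in N (left out, the last holds). Time passes only in rows, so rows that do not move let the fingers close. It gives the time, the measured TCP pose, the force and the opening at its end, in the units of the state.
- r.sense(): the state, without advancing time (a new reading comes with each control period).
- cams.grab_frame(name): name is "scene" or "side" or "wrist"; returns (picture, depth): 384x512x3 uint8, red, green, blue; 384x512 float32, mm along the optical axis (not along the pixel's ray), 0 where there is no reading.
- cams.camera_params(name): a dict with "fx", "fy", "cx", "cy" (pixels), "R" (3x3) and "t" (3): a world point X has camera coordinates R X + t. Camera axes: x right, y down, z forward; pixel columns grow to the right and rows downward; lengths in mm; the calibration is good to about 2 mm. A picture is of the moment at which its call begins: read the wrist's pose just before it. camera_params takes no time and is no camera call; for the wrist camera it gives the pose at the moment of the call.
- job.sign_off(): hands the job in, once; it reports no verdict.
The state is a dict: "clock": time; "qpos": joint angles; "qvel": joint speeds; "joint_efforts": joint torques, N m; "eef_pos": TCP position; "tcp_rot": TCP orientation; "contact_force": force on the tool from outside, world axes, zero at the start; "wrist_torque": the same for the moment, N m; "opening": opening from 0.0 (shut) to 1.0 (fully open).
Only numpy, scipy, OpenCV 4.12 (cv2) and the standard library are available. Lean on these libraries where they do the work, as an engineer would, in place of code of your own. Each camera call takes 0.05 s, during which the arm holds its last target. There are 200 camera calls.

## Working session

There is one attempt and no reset: what is moved stays moved. The work goes in short steps, Python scripts to look and compute and a tool call to move; the robot and the scene stay as the last step left them, time stands still between calls to the robot, and variables do not carry over. Pictures are saved under pics/ and viewed, about 8 in all and at most 12, crops included, and the job is handed in when it is done.

Besides the shell and the picture viewer there is one more tool, called after "Request:" in YAML: its name, and indented under it one key for each argument. drive_tool: Moves the arm, as the interface text tells. Its arguments: {"type":"object","properties":{"deltas":{"type":"array"},"jaw":{"type":"number"},"force":{"type":"number"}},"required":["deltas"]}

```bash
mkdir -p pics; ls; cat > h.py <<'E'
import numpy as np, cv2
from rig import r, cams, job
def grab(n):
    P=cams.camera_params(n); im,d=cams.grab_frame(n); return im,d,P
def world(d,P):
    v,u=np.mgrid[0:d.shape[0],0:d.shape[1]]
    c=np.stack([(u-P['cx'])/P['fx']*d,(v-P['cy'])/P['fy']*d,d],-1)
    return (c-np.array(P['t']))@np.array(P['R'])
def save(n,im): cv2.imwrite('pics/'+n+'.png',im[...,::-1])
E
python3 - <<'E'
from h import *
s=r.sense(); print(s)
a=[]
for n in ('scene','side'):
    im,d,P=grab(n); np.savez('v_'+n,im=im,d=d,**P); a.append(im); print(n,-np.array(P['R']).T@P['t'],np.array(P['R'])[2])
save('a',cv2.resize(np.vstack(a),(512,768)) if 0 else np.hstack(a)[:, :1024][:, ::1])
save('a1',cv2.resize(a[0],(800,600)));save('a2',cv2.resize(a[1],(800,600)))
E
```

```text
pics
{'clock': 0.0, 'qpos': array([ 1.13759823e+00,  3.53679613e-01,  1.63413760e+00, -9.45993544e-06,
        1.15521950e+00, -2.37264441e-03]), 'qvel': array([-1.97121837e-03,  1.47486456e-03, -1.63838385e-05, -3.79772280e-04,
       -3.95537973e-04,  1.58374253e-03]), 'joint_efforts': array([ 2.52033613e-03, -6.05252194e+01, -3.42070198e+01,  1.76891635e-04,
        9.26293375e-03,  3.71538704e-05]), 'eef_pos': array([260.80602703, 567.47461206, 247.54053907]), 'tcp_rot': array([-3.14014857e+00,  5.22293721e-06,  2.71077103e+00]), 'contact_force': array([-0.59899579,  0.11210979,  0.07937199]), 'wrist_torque': array([-0.02376847,  0.01106653,  0.00514341]), 'opening': 0.9982044165589016}
scene [ -10.86415115 -730.0876892   856.00835146] [ 0.41557547  0.61890567 -0.66652292]
side [493.62596224 968.28738372 737.97877227] [-0.0420274  -0.84890335 -0.52687456]
```

View pics/a1.png

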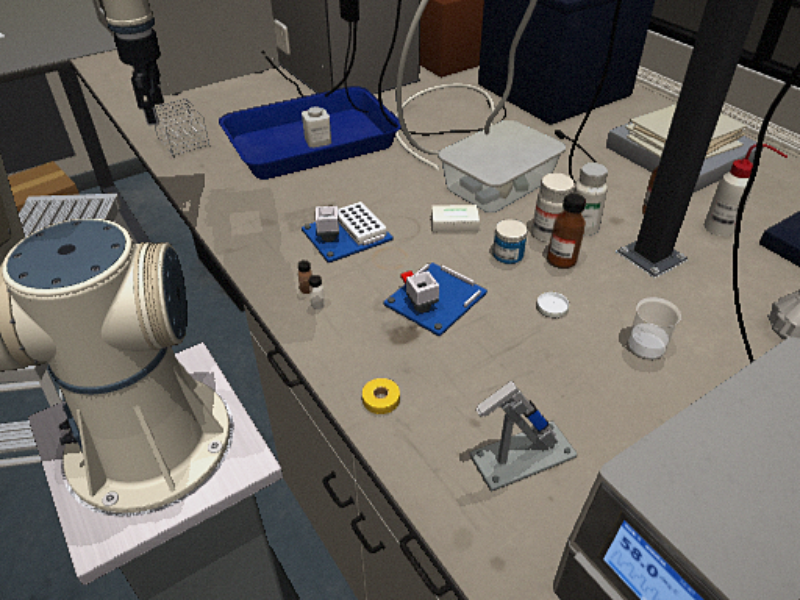

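View pics/a2.png

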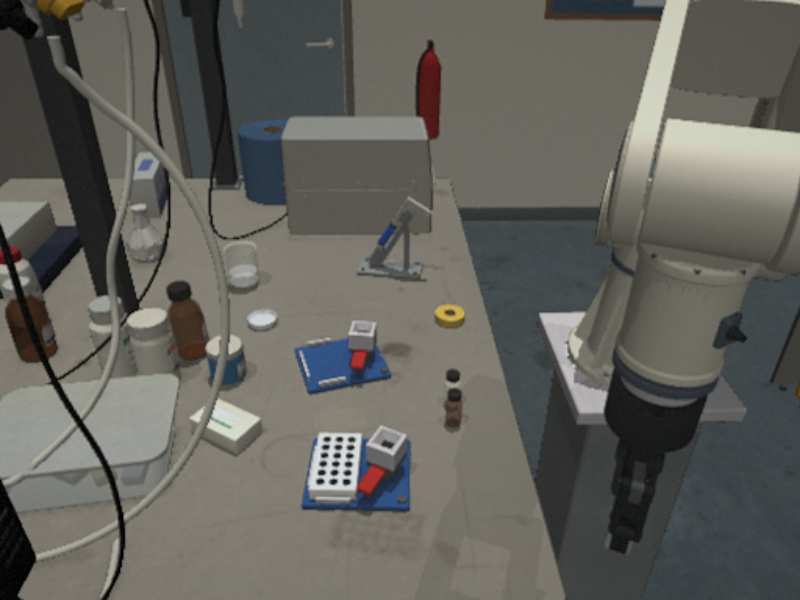

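```bash
python3 - <<'E'
from h import *
for n in ('scene','side'):
    z=np.load('v_'+n+'.npz'); im,d=z['im'],z['d']; W=world(d,z); hsv=cv2.cvtColor(im,cv2.COLOR_RGB2HSV)
    red=((hsv[...,0]<8)|(hsv[...,0]>172))&(hsv[...,1]>170)&(hsv[...,2]>80)&(d>0)&(W[...,2]<60)&(W[...,2]>15)&(W[...,0]<600)
    k,l,st,c=cv2.connectedComponentsWithStats(red.astype(np.uint8))
    print(n)
    for i in range(1,k):
        if st[i,4]>15:
            p=W[l==i]; t=p[p[:,2]>36]; print(' red',st[i],p.mean(0).round(1)); 
            if len(t)>6: m=cv2.minAreaRect(t[:,:2].astype(np.float32)); print('  rect',m)
    head=(W[...,2]>70)&(W[...,2]<84)&(d>0)&(W[...,0]>300)&(W[...,0]<600)&(W[...,1]>-50)&(W[...,1]<550)
    k,l,st,c=cv2.connectedComponentsWithStats(head.astype(np.uint8))
    for i in range(1,k):
        if st[i,4]>25:
            p=W[l==i]; print(' head',st[i],p.mean(0).round(1),cv2.minAreaRect(p[:,:2].astype(np.float32)))
    blue=(hsv[...,0]>100)&(hsv[...,0]<130)&(hsv[...,1]>120)&(W[...,2]>40)&(W[...,2]<250)&(d>0)&(W[...,1]<0)&(W[...,1]>-350)&(W[...,0]<600)
    p=W[blue]; print(' sleeve',len(p),p.mean(0).round(1),p.min(0).round(),p.max(0).round())
    c=p.mean(0); near=(np.linalg.norm(W-c,axis=-1)<150)&(W[...,2]>8)
    q=W[near]; print(' key reg',q.min(0).round(),q.max(0).round(), 'top', q[q[:,2]>q[:,2].max()-8].mean(0).round(1))
    b=near&(W[...,2]<20); q=W[b]; print(' base',len(q),cv2.minAreaRect(q[:,:2].astype(np.float32)))
z=np.load('v_scene.npz'); save('k1',np.vstack([cv2.resize(z['im'][230:320,290:380],(560,560),interpolation=2)])) 
z=np.load('v_side.npz'); save('k2',cv2.resize(z['im'][260:330,190:270],(640,560),interpolation=2))
E
```

```text
scene
 red [257 173   8   8  28] [530.1  63.   41.2]
  rect ((528.3892211914062, 62.82678985595703), (29.741214752197266, 17.230669021606445), 21.75084114074707)
 head [202 132  14  10 100] [483.2 288.9  73.8] ((482.5704650878906, 287.677734375), (49.806373596191406, 42.41093444824219), 61.21528625488281)
 head [260 173  21  15 136] [522.6   0.6  74. ] ((523.0463256835938, 1.4640846252441406), (49.37696075439453, 46.92073059082031), 79.9297103881836)
 sleeve 29 [ 15.7 -70.5 169.9] [ -97. -346.   54.] [483.  -3. 216.]
 key reg [-102. -113.   21.] [115.  41. 319.] top [ 13.6 -78.7 314.8]
 base 0 ((0.0, 0.0), (0.0, 0.0), 0.0)
side
 red [270  39  11   7  57] [  214.9 -2448.3    39. ]
  rect ((211.66336059570312, -2453.4111328125), (86.61354064941406, 59.28635787963867), 5.718514919281006)
 red [225 224  10  12  88] [530.6  54.3  43.9]
  rect ((530.765869140625, 53.08919143676758), (47.993316650390625, 22.310144424438477), 80.40935516357422)
 red [229 298  18  19 179] [506.7 337.7  43.8]
  rect ((506.2843322753906, 335.0182800292969), (49.41014099121094, 22.398962020874023), 61.971229553222656)
 head [223 205  18  12 154] [524.3   5.8  75.9] ((524.1131591796875, 4.082572937011719), (47.0311164855957, 46.23200225830078), 81.75511169433594)
 head [234 272  26  22 278] [484.7 293.7  75.8] ((484.28533935546875, 291.9225158691406), (48.68927764892578, 46.80318069458008), 59.7803840637207)
 sleeve 58 [ 472.9 -342.7   97.5] [ 456. -349.   71.] [ 488. -336.  122.]
 key reg [ 375. -394.    8.] [ 589. -300.  192.] top [ 421.1 -338.3  186.8]
 base 363 ((486.78289794921875, -361.4497375488281), (91.93785858154297, 195.93228149414062), 79.40342712402344)
```

View pics/k1.png

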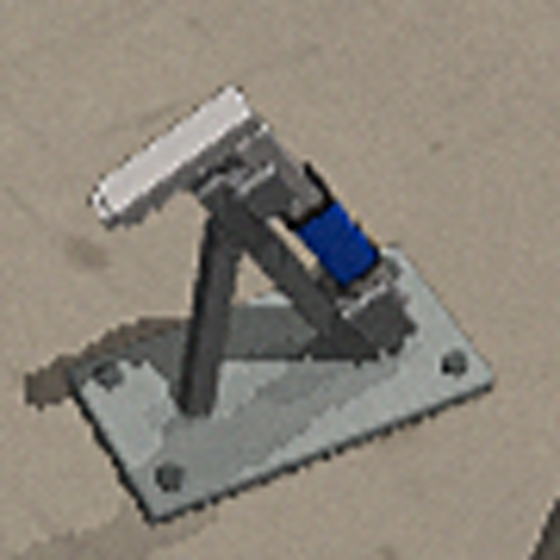

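The pictures show the key rest at the right (scene px ~520,430 of 800 wide) and the loaded clamp with the white tube block at the far left (325,215). The empty clamp sits between them (420,290). The crop shows the short arm at the top pointing to the robot, and the blue sleeve on the far slope.

Request:
drive_tool:
  deltas:
    - [-2.25, -3.1, -0.3, 0]
    - [-2.25, -3.1, -0.3, 0]
    - [-2.25, -3.1, -0.3, 0]
    - [-2.25, -3.1, -0.3, 0]
    - [-2.25, -3.1, -0.3, 0]
    - [-2.25, -3.1, -0.3, 0]
    - [-2.25, -3.1, -0.3, 0]
    - [-2.25, -3.1, -0.3, 0]
    - [-2.25, -3.1, -0.3, 0]
    - [-2.25, -3.1, -0.3, 0]
    - [-2.25, -3.1, -0.3, 0]
    - [-2.25, -3.1, -0.3, 0]

```text
clock: 1.1
eef_pos: [350.6, 115.4, 284.4]
tcp_rot: [3.142, 0.0, 2.711]
contact_force: [1.4, 0.5, 0.0]
opening: 0.999
```

Request:
drive_tool:
  deltas:
    - [-2.25, -3.1, -0.3, 0]
    - [-2.25, -3.1, -0.3, 0]
    - [-2.25, -3.1, -0.3, 0]
    - [-2.25, -3.1, -0.3, 0]
    - [-2.25, -3.1, -0.3, 0]
    - [-2.25, -3.1, -0.3, 0]
    - [-2.25, -3.1, -0.3, 0]
    - [-2.25, -3.1, -0.3, 0]
    - [-2.25, -3.1, -0.3, 0]
    - [-2.25, -3.1, -0.3, 0]
    - [-2.25, -3.1, -0.3, 0]
    - [-2.25, -3.1, -0.3, 0]

```text
clock: 2.1
eef_pos: [440.7, -335.6, 320.1]
tcp_rot: [3.141, -0.001, 2.71]
contact_force: [-0.0, -1.0, 0.2]
opening: 1.003
```

Request:
drive_tool:
  deltas:
    - [0, 0, 0, 0.12]
    - [0, 0, 0, 0.12]
    - [0, 0, 0, 0.12]
    - [0, 0, 0, 0.12]
    - [0, 0, 0, 0.12]
    - [0, 0, 0, 0.12]
    - [0, 0, 0, 0.12]
    - [0, 0, 0, 0.12]
    - [0, 0, 0, 0.12]
    - [0, 0, 0, 0.12]
    - [0, 0, 0, 0.12]
    - [0, 0, 0, 0.12]

```text
clock: 3.1
eef_pos: [440.8, -333.5, 319.9]
tcp_rot: [-3.141, -0.0, 1.265]
contact_force: [-0.2, 0.3, 0.7]
opening: 1.0
```

Request:
drive_tool:
  deltas:
    - [0, 0, 0, 0.12]
    - [0, 0, 0, 0.12]
    - [0, 0, 0, 0.12]
    - [0, 0, 0, 0.12]
    - [0, 0, 0, 0.12]
    - [0, 0, 0, 0.12]
    - [0, 0, 0, 0.12]
    - [0, 0, 0, 0.12]
    - [0, 0, 0, 0.12]
    - [0, 0, 0, 0.12]
    - [0, 0, 0, 0.12]
    - [0, 0, 0, 0.12]

```text
clock: 4.1
eef_pos: [440.8, -333.5, 319.9]
tcp_rot: [-3.141, 0.001, -0.175]
contact_force: [0.6, 0.3, 0.2]
opening: 0.997
```

```bash
python3 - <<'E'
from h import *
im,d,P=grab('wrist'); np.savez('w1',im=im,d=d,**P); W=world(d,P)
print(-np.array(P['R']).T@P['t'],np.array(P['R'])[2])
save('w1',im); hsv=cv2.cvtColor(im,cv2.COLOR_RGB2HSV)
blue=(hsv[...,0]>100)&(hsv[...,0]<130)&(hsv[...,1]>120)&(d>0)&(W[...,2]>25)&(W[...,2]<200)
p=W[blue];print('blue',len(p),p.mean(0),p.min(0),p.max(0),cv2.minAreaRect(p[:,:2].astype(np.float32)))
t=(W[...,2]>140)&(W[...,2]<215)&(d>0)&(np.abs(W[...,0]-440)<120)&(np.abs(W[...,1]+340)<80); p=W[t]
print('top',len(p),p.mean(0),p.min(0),p.max(0),cv2.minAreaRect(p[:,:2].astype(np.float32)))
E
```

```text
[ 522.69461498 -348.49491822  444.92633854] [-0.31967812  0.0578517  -0.94575847]
blue 424 [ 477.30755743 -346.08695034   99.52343062] [ 463.07699536 -362.09351152   32.14246046] [541.58512593 -17.15991368 125.08438955] ((493.1542053222656, -189.46035766601562), (343.01629638671875, 44.22685241699219), 81.08285522460938)
top 1335 [ 423.70651331 -341.86029856  166.60043926] [ 373.21297349 -358.0780235   140.06831782] [ 453.54778321 -326.77496747  189.89829798] ((413.14984130859375, -340.8134460449219), (24.241958618164062, 81.06280517578125), 79.97478485107422)
```

View pics/w1.png

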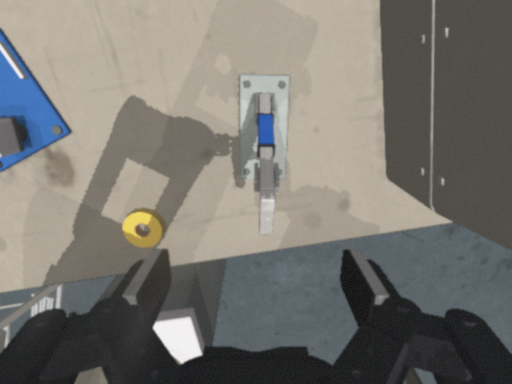

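```bash
python3 - <<'E'
from h import *
z=np.load('w1.npz'); im,d=z['im'],z['d']; W=world(d,z); hsv=cv2.cvtColor(im,cv2.COLOR_RGB2HSV)
reg=(d>0)&(np.abs(W[...,0]-460)<100)&(np.abs(W[...,1]+345)<40)
blue=reg&(hsv[...,0]>100)&(hsv[...,0]<130)&(hsv[...,1]>120)&(W[...,2]>50)
sa=reg&(W[...,2]>150)&(hsv[...,2]>120)
a,b=W[blue].mean(0),W[sa].mean(0); print(a,b,np.degrees(np.arctan2(*(a-b)[1::-1])))
P=W[blue|sa][:,:2].astype(np.float32); print(cv2.fitLine(P,2,0,.01,.01).ravel())
yaw=-0.175; u=np.array([np.cos(yaw),np.sin(yaw)]); v=np.array([-u[1],u[0]])
o=np.array([440.8,-333.5])
for n,m in(('blue',blue),('sa',sa)):
    q=W[m]; U=(q[:,:2]-o)@u; V=(q[:,:2]-o)@v
    print(n,'u',np.percentile(U,[1,50,99]).round(1),'v',np.percentile(V,[1,50,99]).round(1),'z',np.percentile(q[:,2],[1,50,99]).round(1))
i=W[sa][:,2].argmax(); q=W[sa&(W[...,2]>W[sa][:,2].max()-5)]; print('C',q.max(0),((q[:,:2]-o)@u).max(), (q[:,:2]-o)@u @np.ones(len(q))/len(q))
E
```

```text
[ 476.71992756 -351.56865529  100.6349843 ] [ 420.96555881 -340.95592667  191.80404937] -10.777206138843516
[ 9.8590243e-01 -1.6732135e-01  4.3650671e+02 -3.4391415e+02]
blue u [26.1 38.3 51.6] v [-19.8 -11.5  -3.4] z [ 77.6 101.  123.9]
sa u [-62.7 -13.4  17.1] v [-47.  -11.1  27. ] z [150.9 175.  383.4]
C [ 462.44287442 -312.45477407  385.89905266] 17.986870267399567 16.6084187019877
```

Request:
drive_tool:
  deltas:
    - [1.6, 0.6, 0, 0]
    - [1.55, 0.55, 0, 0]
    - [0, 0, 3, 0]
    - [0, 0, 3, 0]
    - [0, 0, 3, 0]
    - [0, 0, 3, 0]
    - [0, 0, 3, 0]
    - [0, 0, 2, 0]
    - [0, 0, 0, 0]
  jaw: 0.35

```text
clock: 4.9
eef_pos: [467.6, -348.4, 145.8]
tcp_rot: [-3.138, 0.007, -0.166]
contact_force: [-0.7, 0.5, 0.7]
opening: 0.648
```

Request:
drive_tool:
  deltas:
    - [0, 0, 0.6, 0]
    - [0, 0, 0.6, 0]
    - [0, 0, 0.5, 0]
    - [0, 0, 0, 0]

```text
clock: 5.23
eef_pos: [470.2, -350.4, 133.4]
tcp_rot: [3.141, -0.0, -0.169]
contact_force: [-0.5, 0.5, -0.1]
opening: 0.651
```

Request:
drive_tool:
  deltas:
    - [0, 0, 0.4, 0]
    - [0, 0, 0.4, 0]
    - [0, 0, 0.3, 0]
    - [0, 0, 0, 0]

```text
clock: 5.57
eef_pos: [469.8, -350.1, 121.8]
tcp_rot: [-3.141, 0.001, -0.169]
contact_force: [-0.8, -0.0, -0.1]
opening: 0.652
```

Request:
drive_tool:
  deltas:
    - [0, 0, 0, 0]
    - [0, 0, 0, 0]
    - [0, 0, 0, 0]
    - [0, 0, 0, 0]
    - [0, 0, 0, 0]
    - [0, 0, 0, 0]
    - [0, 0, 0, 0]
    - [0, 0, 0, 0]
  jaw: 1
  force: 45

```text
clock: 6.23
eef_pos: [470.2, -350.4, 122.6]
tcp_rot: [3.141, -0.0, -0.169]
contact_force: [-1.9, 0.7, 5.3]
opening: 0.195
```

Request:
drive_tool:
  deltas:
    - [0, 0, -0.5, 0]
    - [0, 0, -1, 0]
    - [0, 0, -1.5, 0]
    - [0, 0, -2, 0]
    - [0, 0, -2, 0]
    - [0, 0, -2, 0]
    - [0, 0, -2, 0]
    - [0, 0, -2, 0]
    - [0, 0, -1, 0]
    - [0, 0, 0, 0]

```text
clock: 7.07
eef_pos: [471.1, -351.0, 265.1]
tcp_rot: [3.14, -0.004, -0.169]
contact_force: [-0.2, -0.1, -3.0]
opening: 0.193
```

```bash
python3 - <<'E'
from h import *
print(r.sense()['eef_pos'],r.sense()['opening'],r.sense()['contact_force'])
im,d,P=grab('wrist'); b,db,Q=grab('side'); np.savez('s2',im=b,d=db,**Q)
save('b',np.hstack([cv2.resize(im,(400,300)),cv2.resize(b[60:240,190:430],(400,300))]))
E
```

```text
[ 471.07463733 -350.96163442  265.08561847] 0.19309988119799926 [-0.22069694 -0.11027342 -3.01163085]
```

View pics/b.png

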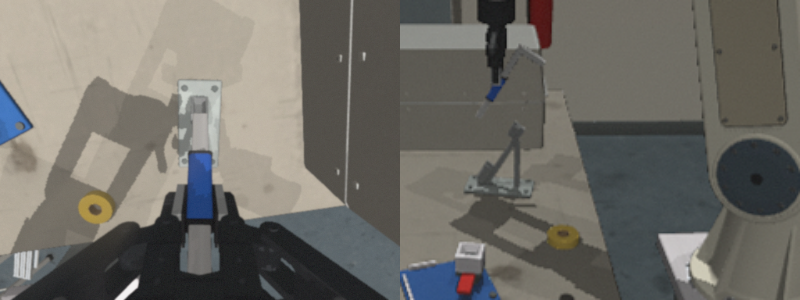

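```bash
python3 - <<'E'
from h import *
X=[]
for n in ('scene','side'):
    z=np.load('v_'+n+'.npz'); W=world(z['d'],z).reshape(-1,3); X.append(W[z['d'].ravel()>0])
P=np.vstack(X); P=P[(P[:,2]>10)&(P[:,2]<300)]
H,_,_=np.histogram2d(P[:,0],P[:,1],bins=[np.arange(250,801,25),np.arange(-350,451,25)])
print('cols y from +450 down to -350; rows x 250..')
for i,row in enumerate(H): print(250+25*i,''.join('#' if c>1 else '.' for c in row[::-1]))
E
```

```text
cols y from +450 down to -350; rows x 250..
250 ................................
275 ................................
300 ......................###.......
325 ......................###.......
350 ..........####........###......#
375 ..........####.........#......##
400 ..............................##
425 .......##.....................##
450 ...#######.....#..............##
475 ...#######.....#####..........##
500 ...#######....#######.........##
525 ...#######....#######..........#
550 ...#######....#######...........
575 ...#######....######............
600 ...######....#######............
625 ..............######............
650 ..................#.............
675 ....##...##.....................
700 ...##...####..........###.......
725 ..##....#####..###...####.......
750 ..##.....####..###....###....###
775 .##.####.###...###..........####
```

Request:
drive_tool:
  deltas:
    - [-0.57, -3.35, 0, 0]
    - [-0.57, -3.35, 0, 0]
    - [-0.57, -3.35, 2, 0]
    - [-0.57, -3.35, 2, 0]
    - [-0.57, -3.35, 2, 0]
    - [0, 0, 2, 0]
    - [0, 0, 2, 0]
    - [0, 0, 2, 0]
    - [0, 0, 2, 0]
    - [0, 0, 1.5, 0]
    - [0, 0, 0, 0]

```text
clock: 8.08
eef_pos: [467.2, -179.1, 103.3]
tcp_rot: [-3.14, 0.007, -0.169]
contact_force: [-1.0, 0.7, -2.9]
opening: 0.198
```

Request:
drive_tool:
  deltas:
    - [0, 0, 0.5, 0]
    - [0, 0, 0.5, 0]
    - [-0.2, 0, 0.3, 0]
    - [-0.2, 0, 0.3, 0]
    - [-0.2, 0, 0.3, 0]
    - [-0.2, 0, 0.3, 0]
    - [0, 0, 0, 0]
  force: 25
  jaw: 1

```text
clock: 8.67
eef_pos: [461.6, -179.1, 86.9]
tcp_rot: [3.141, 0.0, -0.169]
contact_force: [-10.0, 2.3, 23.5]
opening: 0.194
```

Request:
drive_tool:
  deltas:
    - [-0.4, 0, 0.2, 0]
    - [-0.4, 0, 0.2, 0]
    - [-0.4, 0, 0.2, 0]
    - [-0.4, 0, 0.2, 0]
    - [0, 0, 0, 0]
  force: 20
  jaw: 1

```text
clock: 9.08
eef_pos: [447.0, -176.7, 78.1]
tcp_rot: [3.141, -0.002, -0.169]
contact_force: [-1.7, -0.3, 4.9]
opening: 0.192
```

```bash
cat > tilt.py <<'E'
from h import *
import sys
# key angle from side-camera: sleeve depth points
s=r.sense(); yaw=s['tcp_rot'][2]; u=np.array([np.cos(yaw),np.sin(yaw)]); o=s['eef_pos']
for n in ('side','scene','wrist'):
    im,d,P=grab(n); W=world(d,P); hsv=cv2.cvtColor(im,cv2.COLOR_RGB2HSV)
    m=(hsv[...,0]>100)&(hsv[...,0]<130)&(hsv[...,1]>120)&(d>0)&(np.linalg.norm(W-o,axis=-1)<80)
    if n=='wrist': save(sys.argv[1],im)
    if m.sum()<15: print(n,m.sum()); continue
    p=W[m]; q=np.c_[(p[:,:2]-o[:2])@u,p[:,2]-o[2]].astype(np.float32)
    f=cv2.fitLine(q,2,0,.01,.01).ravel(); print(n,m.sum(),'tilt',np.degrees(np.arctan2(f[1],f[0])).round(1),'mean',q.mean(0).round(1),'rng',q.min(0).round(1),q.max(0).round(1))
    if n=='side': save('side_'+sys.argv[1],im)
E
python3 tilt.py t1
```

```text
side 39 tilt -34.1 mean [ 10.8 -24.8] rng [-21.  -40.4] [25.2 -2.6]
scene 88 tilt -69.4 mean [ 3.9 -9.9] rng [-19.1 -47.1] [30.8 71. ]
wrist 3298 tilt -42.7 mean [  6.7 -14. ] rng [-12.5 -34.4] [28.2 67.4]
```

Request:
drive_tool:
  deltas:
    - [-0.3, 0, 0.3, 0]
    - [-0.3, 0, 0.3, 0]
    - [-0.3, 0, 0.3, 0]
    - [-0.3, 0, 0.3, 0]
    - [-0.2, 0, 0.3, 0]
    - [-0.2, 0, 0.3, 0]
    - [-0.2, 0, 0.3, 0]
    - [0, 0, 0, 0]

```text
clock: 9.9
eef_pos: [427.8, -173.1, 56.2]
tcp_rot: [-3.141, 0.002, -0.169]
contact_force: [-4.1, 0.5, 6.4]
opening: 0.195
```

```bash
python3 tilt.py t2
```

```text
side 47 tilt -17.9 mean [ 18.8 -17.4] rng [-15.2 -30.5] [35.5 -2.3]
scene 85 tilt -60.5 mean [ 8.1 -7.5] rng [-18.4 -58.9] [37.9 74.1]
wrist 3571 tilt -24.4 mean [ 10.6 -10.8] rng [-14.2 -24. ] [36. 67.]
```

View pics/t2.png

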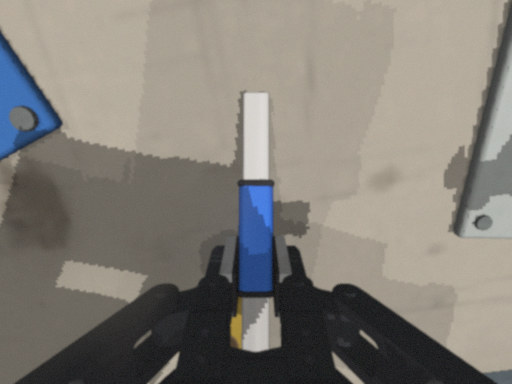

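Request:
drive_tool:
  deltas:
    - [0, 0, -3, 0]
    - [0, 0, -4, 0]
    - [-0.12, -3.6, -2, 0]
    - [-0.12, -4, -1, 0]
    - [-0.12, -4, -1, 0]
    - [-0.12, -4, -1, 0]
    - [-0.12, -4.1, -1, 0]
    - [-0.12, -4.1, 0, 0]
    - [-0.12, -4.1, 0, 0]
    - [-0.12, -4.1, 0, 0]
    - [-0.12, -4.1, 0, 0]
    - [-0.12, -4.1, 0, 0]
  force: 35
  jaw: 1

```text
clock: 11.05
eef_pos: [484.4, 226.7, 186.3]
tcp_rot: [3.142, -0.0, -0.169]
contact_force: [2.0, -0.6, -1.3]
opening: 0.193
```

Request:
drive_tool:
  deltas:
    - [0, 0, 0, -0.12]
    - [0, 0, 0, -0.12]
    - [0, 0, 0, -0.12]
    - [0, 0, 0, -0.12]
    - [0, 0, 0, -0.12]
    - [0, 0, 0, -0.12]
    - [0, 0, 0, -0.12]
    - [0, 0, 0, -0.12]
    - [0, 0, 0, -0.12]
    - [0, 0, 0, -0.12]
    - [0, 0, 0, -0.12]
    - [0, 0, 0, -0.12]

```text
clock: 12.05
eef_pos: [484.5, 224.5, 186.1]
tcp_rot: [-3.141, 0.0, 1.277]
contact_force: [-0.2, -0.8, -2.6]
opening: 0.196
```

Request:
drive_tool:
  deltas:
    - [0, 0, 0, -0.12]
    - [0, 0, 0, -0.11]
    - [0, 0, 0, 0]

```text
clock: 12.3
eef_pos: [484.5, 224.5, 186.2]
tcp_rot: [-3.141, 0.0, 1.506]
contact_force: [-0.2, -0.3, -1.8]
opening: 0.197
```

```bash
python3 - <<'E'
from h import *
s=r.sense(); print(s['eef_pos'],s['tcp_rot'],s['opening'])
im,d,P=grab('wrist'); np.savez('w3',im=im,d=d,**P); W=world(d,P); save('w3',im)
h=(W[...,2]>68)&(W[...,2]<82)&(d>0)&(np.hypot(W[...,0]-484,W[...,1]-290)<45)
p=W[h].astype(np.float32); print('head',len(p),cv2.minAreaRect(p[:,:2]),p.mean(0))
hsv=cv2.cvtColor(im,cv2.COLOR_RGB2HSV)
red=((hsv[...,0]<8)|(hsv[...,0]>172))&(hsv[...,1]>150)&(d>0)&(np.hypot(W[...,0]-484,W[...,1]-290)<90)
p=W[red].astype(np.float32); print('red',len(p),p.mean(0) if len(p) else 0,cv2.minAreaRect(p[:,:2]) if len(p) else 0)
E
python3 tilt.py t3
```

```text
[484.53615419 224.47526204 186.16507938] [-3.14130172e+00  1.31280691e-04  1.50571409e+00] 0.19689926334264846
side 160 tilt -25.3 mean [12.9 -9.9] rng [-12.8 -24.7] [38.2  2.7]
scene 40 tilt -76.5 mean [-6.  15.4] rng [-20.  -34.9] [30.5 74.8]
wrist 3687 tilt -39.3 mean [ 9.9 -9.1] rng [-13.9 -23.9] [35.5 68.1]Traceback (most recent call last):
  File "<stdin>", line 5, in <module>
cv2.error: OpenCV(4.12.0) /io/opencv/modules/imgproc/src/convhull.cpp:143: error: (-215:Assertion failed) total >= 0 && (depth == CV_32F || depth == CV_32S) in function 'convexHull'
```

View pics/w3.png

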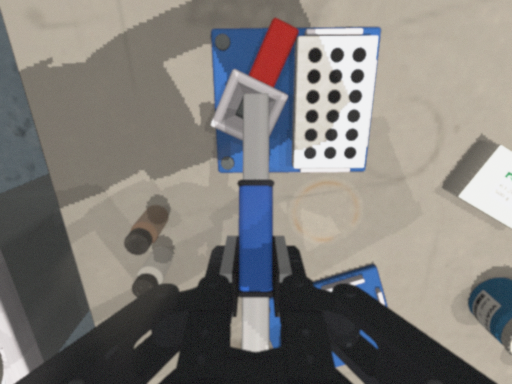

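```bash
python3 - <<'E'
from h import *
z=np.load('w3.npz') if __import__('os').path.exists('w3.npz') else None
im,d=z['im'],z['d']; W=world(d,z)
for uv in [(226,100),(240,75),(270,90),(273,50),(256,105),(256,240),(60,250)]: print(uv,d[uv[1],uv[0]],W[uv[1],uv[0]].round(1))
# ray cast rim corners (hand-read outer corners) onto z=76
R=z['R'];c=-R.T@z['t']
def ray(u,v,h):
    q=R.T@np.array([(u-z['cx'])/z['fx'],(v-z['cy'])/z['fy'],1]); return c+q*(h-c[2])/q[2]
pts=np.array([ray(u,v,76)[:2] for u,v in[(234,70),(288,92),(211,123)]]); print(pts.round(1),'centre',((pts[1]+pts[2])/2).round(1))
e=pts[1]-pts[0]; print(np.degrees(np.arctan2(e[1],e[0])),np.linalg.norm(e)); e=pts[0]-pts[2]; print(np.degrees(np.arctan2(e[1],e[0])),np.linalg.norm(e))
a,b=ray(285,22,42),ray(263,75,42); print('toe',a,b,np.degrees(np.arctan2(*(a-b)[1::-1])))
E
```

```text
(226, 100) 227.08185 [466.8 299.9  74.3]
(240, 75) 220.91833 [478.9 316.8  74.8]
(270, 90) 224.8663 [500.4 304.9  74.2]
(273, 50) 244.39592 [505.8 335.3  43. ]
(256, 105) 161.50742 [489.4 298.4 143.6]
(256, 240) 152.2988 [485.1 234.1 175.3]
(60, 250) 554.06775 [ 110.3   47.3 -176.9]
[[474.8 320.5]
 [513.7 302.6]
 [453.8 283.8]] centre [483.7 293.2]
-24.667039982418085 42.776975075303284
60.1535105521357 42.30320454578958
toe [516.38275791 355.14472634  42.        ] [496.63001936 316.882923    42.        ] 62.694857428040166
```

Request:
drive_tool:
  deltas:
    - [0.4, 0, 1.5, 0]
    - [0.4, 0, 2, 0]
    - [0, 0, 1.5, 0]
    - [0, 0, 0.4, 0]
    - [0, 0, 0, 0]
  force: 20
  jaw: 1

```text
clock: 12.92
eef_pos: [485.0, 232.5, 131.6]
tcp_rot: [-3.141, 0.0, 1.499]
contact_force: [-0.6, 0.4, 0.1]
opening: 0.191
```

Request:
drive_tool:
  deltas:
    - [0, 0, 0.3, 0]
    - [0, 0, 0.3, 0]
    - [0, 0, 0.3, 0]
    - [0, 0, 0.3, 0]
    - [0, 0, 0.3, 0]
    - [0, 0, 0.3, 0]
    - [0, 0, 0.3, 0]
    - [0, 0, 0.3, 0]
    - [0, 0, 0, 0]

```text
clock: 13.67
eef_pos: [485.7, 232.8, 108.2]
tcp_rot: [3.14, -0.001, 1.5]
contact_force: [2.4, 0.1, 3.4]
opening: 0.198
```

```bash
python3 tilt.py t4;  python3 - <<'E'
from h import *
z=np.load('w3.npz'); W=world(z['d'],z)
h=(W[...,2]>70)&(W[...,2]<79)&(np.hypot(W[...,0]-484,W[...,1]-291)<45)
print(cv2.minAreaRect(np.ascontiguousarray(W[h][:,:2],dtype=np.float32)),h.sum())
E
```

```text
side 133 tilt -37.4 mean [16.  -1.9] rng [-13.9 -32.2] [66.  66.2]
scene 58 tilt -84.1 mean [-7.5 19.5] rng [-19.7 -19.8] [13.2 68.6]
wrist 3684 tilt -15.9 mean [13.9 -6.3] rng [-14.  -14.7] [40.2 69.4]
((483.2576599121094, 291.42132568359375), (45.861446380615234, 46.089080810546875), 61.59836959838867) 1941
```

Request:
drive_tool:
  deltas:
    - [0, 0, 0.3, 0]
    - [0, 0, 0.3, 0]
    - [0, 0, 0.3, 0]
    - [0, 0, 0.2, 0]
    - [0, 0, 0, 0]

```text
clock: 14.23
eef_pos: [484.9, 231.2, 96.9]
tcp_rot: [-3.141, 0.002, 1.502]
contact_force: [0.9, -8.6, 10.6]
opening: 0.19
```

```bash
sed -i "s/<80)/<80)\&(W[...,2]<o[2]+15)\&(np.abs((W[...,:2]-o[:2])@np.array([u[1],-u[0]]))<14)/" tilt.py; python3 tilt.py t5
```

```text
side 108 tilt 1.7 mean [15.9 -1.9] rng [-14.  -10.2] [44.8  1.5]
scene 31 tilt 2.2 mean [-2.4 -6. ] rng [-67.5 -21.4] [41.2  0.7]
wrist 3499 tilt 0.6 mean [15.3 -4.7] rng [-13.9 -11.6] [42.3  5.5]
```

Request:
drive_tool:
  deltas:
    - [0, 0, -1, 0]
    - [0, 0, -2.2, 0]
    - [0, 0, -2.3, 0]
    - [0, 0, -2.3, 0]
    - [3.36, 0.7, 0, 0]
    - [3.36, 0.7, 0, 0]
    - [3.36, 0.7, 0, 0]
    - [3.36, 0.7, 0, 0]
    - [0, 0, 0, 0.107]
    - [0, 0, 0, 0.107]
    - [0, 0, 0, 0.107]
    - [0, 0, 0, 0.106]
  force: 60
  jaw: 1

```text
clock: 15.38
eef_pos: [521.1, 364.3, 174.0]
tcp_rot: [-3.14, 0.003, 1.069]
contact_force: [0.5, 0.3, -2.7]
opening: 0.189
```

Request:
drive_tool:
  deltas:
    - [0, 0, 0, 0]
    - [0, 0, 0, 0]

```text
clock: 15.55
eef_pos: [521.6, 364.3, 174.5]
tcp_rot: [-3.141, 0.002, 1.077]
contact_force: [-0.0, -0.1, -2.6]
opening: 0.187
```

```bash
python3 tilt.py t6; python3 - <<'E'
from h import *
s=r.sense(); print(s['eef_pos'],s['tcp_rot'])
a,d,P=grab('side'); b,d2,Q=grab('scene'); np.savez('s6',im=a,d=d,**P)
save('c',np.hstack([cv2.resize(a[210:330,170:290],(400,400),interpolation=2),cv2.resize(b[80:200,160:280],(400,400),interpolation=2)]))
E
```

```text
side 164 tilt -4.0 mean [21.5 -4. ] rng [ -8.6 -20. ] [43.1 14.3]
scene 45 tilt -2.5 mean [ 9.9 -4.5] rng [-18.1  -7.2] [38.8  1.9]
wrist 3499 tilt -0.4 mean [15.5 -4.9] rng [-13.5 -14.7] [40.9  6.8]
[522.16409764 364.3655865  174.91175726] [-3.14118736e+00  7.14552178e-04  1.07643793e+00]
```

View pics/c.png

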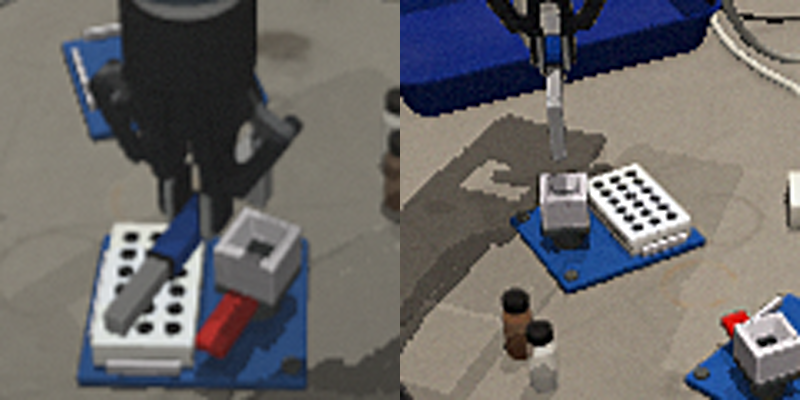

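```bash
python3 - <<'E'
from h import *
im,d,P=grab('scene'); W=world(d,P); R=np.array(P['R']);t=np.array(P['t'])
m=(d>0)&(np.hypot(W[...,0]-483,W[...,1]-292)<40)&(W[...,2]>95)&(W[...,2]<150)
p=W[m]; v,u=np.nonzero(m); print(m.sum(),p.min(0),p.max(0),p.mean(0)); 
lo=p[p[:,2]<p[:,2].min()+15]; print('low',lo.mean(0),'px',u.min(),u.max(),v.min(),v.max())
c=R@np.array([483.3,292.2,106])+t; print('pred foot px',P['fx']*c[0]/c[2]+P['cx'],P['fy']*c[1]/c[2]+P['cy'])
E
```

```text
49 [473.99897811 280.43038639 110.07673083] [490.16682763 291.23255336 149.05122431] [480.87797011 285.73264645 129.71409117]
low [480.93207071 286.30798203 117.50683613] px 205 209 117 127
pred foot px 207.22033972080095 127.12908970866582
```

Request:
drive_tool:
  deltas:
    - [0, 0, 1, 0]
    - [0, 0, 1.5, 0]
    - [0, 0, 0.8, 0]
    - [0, 0, 0.5, 0]
    - [0, 0, 0.5, 0]
    - [0, 0, 0.4, 0]
    - [0, 0, 0, 0]

```text
clock: 16.43
eef_pos: [522.2, 364.4, 127.4]
tcp_rot: [-3.141, 0.001, 1.074]
contact_force: [-0.6, -0.9, -2.1]
opening: 0.188
```

Request:
drive_tool:
  deltas:
    - [0, 0, 0.3, 0]
    - [0, 0, 0.3, 0]
    - [0, 0, 0.3, 0]
    - [0, 0, 0, 0]

```text
clock: 16.77
eef_pos: [522.2, 364.4, 118.7]
tcp_rot: [-3.141, 0.001, 1.074]
contact_force: [-0.2, -0.3, -1.2]
opening: 0.192
```

Request:
drive_tool:
  deltas:
    - [0, 0, 0.3, 0]
    - [0, 0, 0.3, 0]
    - [0, 0, 0.2, 0]
    - [0, 0, 0, 0]

```text
clock: 17.1
eef_pos: [522.2, 364.4, 110.6]
tcp_rot: [-3.141, 0.001, 1.074]
contact_force: [0.0, -0.3, -1.9]
opening: 0.191
```

Request:
drive_tool:
  deltas:
    - [0, 0, 0.15, 0]
    - [0, 0, 0.1, 0]
    - [0, 0, 0, 0]

```text
clock: 17.35
eef_pos: [522.9, 365.0, 109.2]
tcp_rot: [3.141, -0.001, 1.074]
contact_force: [0.2, 1.4, 2.9]
opening: 0.188
```

Request:
drive_tool:
  deltas:
    - [0, 0, 0.15, 0]
    - [0, 0, 0, 0]
    - [0, 0, 0, 0]

```text
clock: 17.6
eef_pos: [523.3, 365.4, 108.3]
tcp_rot: [3.141, -0.002, 1.074]
contact_force: [0.2, 2.7, 6.5]
opening: 0.194
```

Request:
drive_tool:
  deltas:
    - [-0.026, 0.655, 0, 0.08]
    - [-0.026, 0.655, 0, 0.08]
    - [-0.026, 0.655, 0, 0.08]
    - [-0.026, 0.655, 0, 0.08]
    - [-0.026, 0.655, 0, 0.08]
    - [-0.026, 0.655, 0, 0.08]
    - [0, 0, 0, 0]

```text
clock: 18.18
eef_pos: [553.0, 338.1, 108.3]
tcp_rot: [3.141, -0.003, 0.589]
contact_force: [1.6, 1.7, 6.9]
opening: 0.189
```

Request:
drive_tool:
  deltas:
    - [-0.026, 0.655, 0, 0.08]
    - [-0.026, 0.655, 0, 0.08]
    - [-0.026, 0.655, 0, 0.08]
    - [-0.026, 0.655, 0, 0.08]
    - [0, 0, 0, 0]

```text
clock: 18.6
eef_pos: [564.0, 314.1, 108.4]
tcp_rot: [3.141, -0.003, 0.269]
contact_force: [3.1, -0.3, 6.7]
opening: 0.195
```

```bash
cat > toe.py <<'E'
from h import *
s=r.sense(); print(s['eef_pos'],s['tcp_rot'][2],s['contact_force'],s['wrist_torque'],s['clock'])
for n in ('wrist','side'):
    im,d,P=grab(n); W=world(d,P); hsv=cv2.cvtColor(im,cv2.COLOR_RGB2HSV)
    if n=='side': save('toe_%d'%(s['clock']*100),cv2.resize(im[210:330,170:290],(560,560),interpolation=2))
    red=((hsv[...,0]<8)|(hsv[...,0]>172))&(hsv[...,1]>150)&(d>0)&(np.hypot(W[...,0]-484,W[...,1]-291)<90)&(W[...,2]>37)&(W[...,2]<50)
    h=(W[...,2]>70)&(W[...,2]<79)&(d>0)&(np.hypot(W[...,0]-484,W[...,1]-291)<36)
    for k,m in(('toe',red),('head',h)):
        if m.sum()>8: print(n,k,m.sum(),cv2.minAreaRect(np.ascontiguousarray(W[m][:,:2],dtype=np.float32)))
E
python3 toe.py
```

```text
[564.02538964 314.10556295 108.41751863] 0.2690531064132309 [ 3.12889781 -0.25270293  6.72379208] [-0.16958335  0.06951851  0.31156244] 18.6
wrist toe 78 ((522.0123291015625, 322.9705505371094), (48.423892974853516, 13.588677406311035), 18.907758712768555)
wrist head 518 ((494.23333740234375, 294.8045349121094), (32.28501892089844, 33.621246337890625), 18.119197845458984)
side toe 177 ((523.4129638671875, 319.42791748046875), (49.843544006347656, 20.504005432128906), 30.633249282836914)
side head 205 ((483.2524108886719, 293.509033203125), (46.694149017333984, 44.48618698120117), 30.602649688720703)
```

Request:
drive_tool:
  deltas:
    - [-0.026, 0.655, 0, 0.08]
    - [-0.026, 0.655, 0, 0.08]
    - [-0.02, 0.5, 0, 0.06]
    - [0, 0, 0, 0]

```text
clock: 19.03
eef_pos: [567.0, 296.2, 108.5]
tcp_rot: [-3.141, -0.003, 0.05]
contact_force: [3.2, -1.6, 6.4]
opening: 0.191
```

```bash
python3 toe.py
```

```text
[566.96083089 296.21695436 108.48787055] 0.05033360792909192 [ 3.22464133 -1.61075524  6.3873676 ] [-0.29987446 -0.01264676  0.32657071] 19.0333
wrist toe 19 ((528.1258544921875, 312.4454650878906), (48.192752838134766, 11.37381362915039), 5.441429615020752)
wrist head 523 ((494.4119873046875, 292.4520263671875), (31.612768173217773, 33.8353385925293), 6.212289810180664)
side toe 172 ((527.9862670898438, 310.0904235839844), (49.2817497253418, 22.13422203063965), 18.151424407958984)
side head 222 ((484.2308349609375, 292.3588562011719), (46.37251663208008, 47.671573638916016), 21.023456573486328)
```

Request:
drive_tool:
  deltas:
    - [-0.01, 0.41, 0, 0.05]
    - [-0.01, 0.41, 0, 0.05]
    - [0, 0, 0, 0]

```text
clock: 19.38
eef_pos: [567.0, 288.1, 108.5]
tcp_rot: [-3.141, -0.004, -0.048]
contact_force: [2.9, -1.0, 7.6]
opening: 0.192
```

```bash
python3 toe.py
```

```text
[567.0040506  288.08928248 108.49496676] -0.04842811198849928 [ 2.87962981 -0.96362055  7.59756503] [-0.41302814 -0.07190184  0.38398302] 19.3833
wrist head 520 ((494.4774169921875, 291.4039306640625), (33.622867584228516, 32.40628433227539), 89.81920623779297)
side toe 175 ((530.5889892578125, 304.7101135253906), (48.940494537353516, 24.113815307617188), 13.691642761230469)
side head 224 ((484.6352233886719, 292.3866882324219), (46.580352783203125, 47.49824905395508), 15.253451347351074)
```

Request:
drive_tool:
  deltas:
    - [-0.01, 0.41, 0, 0.05]
    - [-0.01, 0.33, 0, 0.04]
    - [0, 0, 0, 0]

```text
clock: 19.73
eef_pos: [566.3, 280.7, 108.5]
tcp_rot: [-3.141, -0.004, -0.138]
contact_force: [4.4, -1.7, 7.4]
opening: 0.192
```

```bash
python3 toe.py
```

```text
[566.33395735 280.73494346 108.52252583] -0.13777128040121522 [ 4.41680961 -1.69967909  7.41364163] [-0.45719665 -0.15450626  0.41282727] 19.7333
wrist head 515 ((494.1033630371094, 290.5573425292969), (34.03758239746094, 32.22786331176758), 86.45698547363281)
side toe 169 ((531.2894287109375, 301.7889404296875), (48.65596008300781, 22.20094108581543), 4.021780014038086)
side head 220 ((484.0484619140625, 292.8147277832031), (46.444374084472656, 46.59173583984375), 9.146170616149902)
```

Request:
drive_tool:
  deltas:
    - [-0.01, 0.41, 0, 0.05]
    - [-0.01, 0.33, 0, 0.04]
    - [0, 0, 0, 0]

```text
clock: 20.08
eef_pos: [565.1, 273.6, 108.6]
tcp_rot: [-3.14, -0.004, -0.227]
contact_force: [4.0, -1.2, 6.0]
opening: 0.192
```

```bash
python3 toe.py
```

```text
[565.1054414  273.64950798 108.64032052] -0.2273945230549852 [ 4.04007337 -1.22367794  6.00966399] [-0.27390277 -0.1781871   0.670189  ] 20.0833
wrist head 501 ((494.8708801269531, 289.8931579589844), (35.15437316894531, 31.814729690551758), 85.72551727294922)
side toe 174 ((531.8424072265625, 299.760986328125), (48.320709228515625, 21.99074363708496), 6.6535515785217285)
side head 224 ((484.3613586425781, 292.4923095703125), (45.73817825317383, 48.037254333496094), 6.947054386138916)
```

Request:
drive_tool:
  deltas:
    - [0, -0.3, 0, -0.04]
    - [0, 0, -0.1, 0]
    - [0, 0, 0, 0]

```text
clock: 20.43
eef_pos: [565.4, 276.7, 109.2]
tcp_rot: [-3.141, -0.003, -0.185]
contact_force: [5.3, -3.3, 5.1]
opening: 0.189
```

Request:
drive_tool:
  deltas:
    - [0, 0, 0, 0]
    - [0, 0, 0, 0]
    - [0, 0, 0, 0]
    - [0, 0, 0, 0]
    - [0, 0, 0, 0]
    - [0, 0, 0, 0]
    - [0, 0, 0, 0]
    - [0, 0, 0, 0]
  jaw: 0.4

```text
clock: 21.1
eef_pos: [563.8, 277.0, 108.1]
tcp_rot: [3.142, 0.0, -0.186]
contact_force: [0.4, -0.5, -0.3]
opening: 0.604
```

Request:
drive_tool:
  deltas:
    - [0, 0, -1, 0]
    - [0, 0, -2, 0]
    - [0, 0, -3, 0]
    - [0, 0, -3, 0]
    - [0, 0, -3, 0]
    - [0, 0, 0, 0]
    - [0, 0, 0, 0]

```text
clock: 21.68
eef_pos: [564.9, 277.5, 231.0]
tcp_rot: [-3.139, -0.004, -0.186]
contact_force: [-0.2, -1.0, -0.5]
opening: 0.604
```

```bash
python3 toe.py; python3 - <<'E'
from h import *
a,d,P=grab('side'); b,d2,Q=grab('scene'); w,_,_=grab('wrist')
save('e',np.hstack([cv2.resize(a[210:330,170:290],(400,400),interpolation=2),cv2.resize(b[80:200,160:280],(400,400),interpolation=2)]))
for im,d,P in((a,d,P),(b,d2,Q)):
    W=world(d,P); hsv=cv2.cvtColor(im,cv2.COLOR_RGB2HSV)
    m=(hsv[...,0]>100)&(hsv[...,0]<130)&(hsv[...,1]>120)&(d>0)&(np.hypot(W[...,0]-575,W[...,1]-272)<60)&(W[...,2]>55)&(W[...,2]<160)
    p=W[m]
    if len(p)>9:
        q=np.c_[np.hypot(p[:,0]-483.5,p[:,1]-291.5),p[:,2]].astype(np.float32); f=cv2.fitLine(q,2,0,.01,.01).ravel(); print(len(p),p.mean(0),np.degrees(np.arctan2(f[1],f[0])),q.min(0),q.max(0))
E
```

```text
[564.94847527 277.45851878 230.98908621] -0.1862207109524605 [-0.20891343 -0.97548692 -0.4694656 ] [-0.00078044  0.00101365  0.0373145 ] 21.6833
wrist toe 427 ((532.3085327148438, 304.04388427734375), (17.724889755249023, 51.14970016479492), 82.67832946777344)
wrist head 892 ((483.9277038574219, 290.97283935546875), (46.71059799194336, 46.30162811279297), 7.330977916717529)
side toe 176 ((531.7692260742188, 300.7993469238281), (48.32858657836914, 25.546287536621094), 7.960150241851807)
side head 233 ((484.587890625, 292.3422546386719), (47.535675048828125, 48.26411056518555), 11.061115264892578)
216 [581.39666511 280.25097679 101.56222206] -0.98664534 [71.595375 87.93917 ] [125.41363 108.62169]
105 [580.43044477 268.59996065  98.04161524] -0.727556 [72.61882 85.10172] [128.04851 106.16776]
```

View pics/e.png

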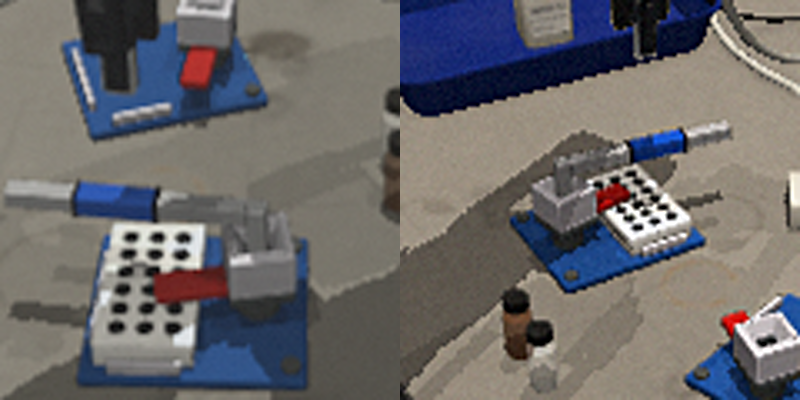

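```bash
python3 -c "
from rig import *
print(r.sense()['clock'],r.sense()['contact_force']); print(job.sign_off())"
```

```text
21.9333 [-0.83470596  0.40037343 -1.35650338]
the job is handed in; nothing more can be done
None
```

I handed the job in at 21.9 s, with the key left standing in the loaded clamp's socket and that clamp's toe swung over the tube block. The sign-off reported no verdict.

**What I did:**
- I gripped the sleeve and lifted the key straight up.
- I rotated the key in the jaws by pressing its tip on the bench, then laying its long arm flat on the clamp's head.
- I pushed the short arm down to the socket floor and swung the long arm clockwise. The wrist torque rose from 0.41 to 0.67 N m, which I took as the stop.
- I then opened the jaws and moved the gripper clear, straight up.

**Last checks:**
- **Screw turn:** in the wrist view the head turned from 61.6° to 7.3°, about 0.95 rad. The side camera read 11° (7° just before release), or about 0.88 rad. Both are above the required 0.82.
- **Key:** the long arm is level to about 1°, so it did not show the expected 15° lean. The sleeve height fits the foot being on the socket floor.
- **Robot:** the gripper was about 120 mm above the key with no contact force beyond sensor noise.
- **Empty clamp:** I never touched it, and in the last picture it looks as it did at the start. I did not measure its angle again.

The tilt fits while the key was held were unreliable, up to 80° off in the scene view because of stray blue pixels. I used only the wrist and side fits after narrowing the mask.

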